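# Sort furniture feet into their display trays

## Task

Sort the five loose furniture feet (two turned round ones, two square ones and a castor) into the three trays: each goes into the tray whose display shelf carries a foot of the same kind. Stand each one upright on the floor of its tray the way up it stands now, stud or wheel on top, and leave the glass jar standing where it is.

Things in the scene. Friction and masses are not known exactly. Their poses are not given: they have to be found in the camera images.
- turned_a_mid (a point): Loose turned round foot of brown wood, 8 mm steel stud upward. Wood 54 mm tall, 50 mm in diameter from 20 to 44 mm above its underside, tapering to 38 mm at the bottom and 40 at the top; the stud adds 16 mm. About 70 g. The point is on the axis, half-way up the wood (27 mm above the underside); z up. One of two alike.
- turned_b_mid (a point): Loose turned round foot of brown wood, 8 mm steel stud upward. Wood 54 mm tall, 50 mm in diameter from 20 to 44 mm above its underside, tapering to 38 mm at the bottom and 40 at the top; the stud adds 16 mm. About 70 g. The point is on the axis, half-way up the wood (27 mm above the underside); z up. One of two alike.
- square_a_mid (a point): Loose square foot of brown wood, 8 mm steel stud upward: a straight block 38 x 38 mm, 60 mm tall; the stud adds 16 mm. About 70 g. The point is on the axis, half-way up the block (30 mm above the underside); x and y are square to its side faces, z up. One of two alike.
- square_b_mid (a point): Loose square foot of brown wood, 8 mm steel stud upward: a straight block 38 x 38 mm, 60 mm tall; the stud adds 16 mm. About 70 g. The point is on the axis, half-way up the block (30 mm above the underside); x and y are square to its side faces, z up. One of two alike.
- castor_a_mid (a point): Loose steel castor standing on its 44 x 44 x 4 mm plate, black wheel upward. Fork cheeks 29 mm over their outer faces (across y), 26 mm long along x, from 14 to 50 mm above the underside; the locked 42 mm wheel between them tops out at 59 mm. About 140 g. The point is on the vertical axis, 29.5 mm above the underside; y is the wheel's axle, square to the cheeks, z up.
- tray_turned: Fixed plywood tray. Origin on the table under the centre of its open inside; x towards its display shelf, y along the tray, z up. Inside 110 mm (x) by 150 mm (y), floor 3 mm above the table, walls 4 mm thick, 18 mm high. Beyond the +x wall, on a shelf 18 mm high, from x 59 to 115 mm, a fixed display piece stands centred at x 87 mm: a turned round foot, like the loose ones.
- tray_square: Fixed plywood tray. Origin on the table under the centre of its open inside; x towards its display shelf, y along the tray, z up. Inside 110 mm (x) by 150 mm (y), floor 3 mm above the table, walls 4 mm thick, 18 mm high. Beyond the +x wall, on a shelf 18 mm high, from x 59 to 115 mm, a fixed display piece stands centred at x 87 mm: a square foot, like the loose ones.
- tray_castor: Fixed plywood tray. Origin on the table under the centre of its open inside; x towards its display shelf, y along the tray, z up. Inside 110 mm (x) by 150 mm (y), floor 3 mm above the table, walls 4 mm thick, 18 mm high. Beyond the +x wall, on a shelf 18 mm high, from x 59 to 115 mm, a fixed display piece stands centred at x 87 mm: a castor, like the loose one.
- jar_mid (a point): Closed glass jar with a steel lid, 44 mm in diameter and 70 mm tall, 160 g, standing loose among the feet; it stays where it is. The point is at its centre, half-way up (35 mm).
There are look-alikes about, which are no part of the job. What is shaped like the part that bears square_a_mid but pink is not meant.

How it is judged:
By the outcome, as a careful person would: the job done as asked, in the order asked, and still so for the second after the job is handed in, with the robot touching nothing.
It also fails if it takes over 115 s, if anything falls off the work surface, if the arm or the gripper's body presses on something with over 40 N, if the wrist force passes 120 N, or if a joint passes its speed limit or range.

## Robot

A 7-joint arm with a two-finger parallel gripper is mounted at the origin on the work surface. World frame = base frame: x ahead of the robot, y to its left, z up, the work surface at z = 0. Lengths are in mm, angles in rad, forces in N, time in s.
With the tool pointing down it reaches from about 400 to 875 mm from the base axis. Payload 4.4 kg.
Tool frame: the origin (TCP) lies at the very end of the fingers, on their centre line; the grasp point (between the pads) lies 19 mm behind it (ctrl.grip_point_offset is the distance from the TCP to the grasp point, in mm); z points along the fingers, y is the line along which they close (so a half turn about z gives the same grasp; the last joint's range is limited). The gripper opens to 85 mm and grips with 20 to 120 N. Pads are 22 mm wide; open, the fingers measure 114 mm over their backs; the gripper's body (76 mm by 85 mm) begins 54 mm behind the grasp point. The pads swing forward as they close: fully open they stand 13 mm farther back than shut.
Start: joints at [-1.412, 0.628, 0.038, 1.517, -0.027, 0.996, -0.02], TCP at [144.867, 633.665, 231.313] pointing down, gripper open.
Joint ranges: [-3.06, 3.06], [-0.37, 2.12], [-1.25, 1.32], [0.18, 2.47], [-1.1, 4.24], [0.23, 1.98], [-2.94, 2.94]. Speed limits (rad/s): [2.57, 2.57, 3.14, 3.14, 3.14, 3.14, 3.14].

## Interface

Orientations are given as [roll, pitch, yaw] about the fixed x, y, z axes, in that order (R = Rz(yaw) Ry(pitch) Rx(roll)).
In Python, from cell import ctrl gives the robot as it stands.
- The arm moves only by the tool jog_arm, never from a script. Its argument "increments" is one flat list of numbers, 7 for each row, row after row: the finger opening in cm, from 0 to 8.54, then the shift along the tool's x, y, z in cm, then the turn, a rotation vector about the tool's x, y, z in degrees. In form: [fingers, x, y, z, rx, ry, rz, fingers, x, y, z, rx, ry, rz, ...]. A call has 1 to 20 rows; each row is the pose to reach, as a shift and turn from the pose commanded when the call began, along the tool's axes at that moment; what a row does not reach only later rows make up. A row lasts 1/10 s, in which the tool goes at most 50 mm and 8.59 degrees, less where a joint would pass 70% of its speed; a pose out of reach is approached as far as the arm can. A call with a gripper value outside its range is refused whole. The fingers move at their own pace and stop on an object; the grip force is fixed at half the most. Time passes only in rows, so rows that repeat a pose let the fingers close. It gives the time, the measured TCP pose, the force, the opening and the grip force at its end, in the units of the state.
- ctrl.read_state(): the state, without advancing time (a new reading comes with each control period).
- ctrl.get_image(name): name is "scene" or "top"; returns the picture (480x640x3 uint8, red, green, blue); there is no depth.
- ctrl.camera_params(name): a dict with "fx", "fy", "cx", "cy" (pixels), "distortion" ([k1, k2, p1, p2, k3] as OpenCV has them; the pictures are not rectified), "extrinsics" (4x4, takes a point from world to camera coordinates). Camera axes: x right, y down, z forward; pixel columns grow to the right and rows downward; lengths in mm; the calibration is good to about 2 mm. A picture is of the moment at which its call begins. camera_params takes no time and is no camera call.
- ctrl.finish_job(): hands the job in; it is judged then, once.
The state is a dict: "clock": time; "qpos": joint angles; "qd": joint speeds; "tau": joint torques, N m; "eef_pos": TCP position; "tool_rot": TCP orientation; "force": force on the tool from outside, world axes, zero at the start; "torque": the same for the moment, N m; "width": finger opening in mm; "gripper_force": force on a finger pad.
Only numpy, scipy, OpenCV 4.12 (cv2) and the standard library are available. Lean on these libraries where they do the work, as an engineer would, in place of code of your own. Each camera call takes 0.05 s, during which the arm holds its last target. There are 200 camera calls.

## Working session

There is one attempt and no reset: what is moved stays moved. The work goes in short steps, Python scripts to look and compute and a tool call to move; the robot and the scene stay as the last step left them, time stands still between calls to the robot, and variables do not carry over. Pictures are saved under pics/ and viewed, at most 14 in all, crops included, and the job is handed in when it is done.

Besides the shell and the picture viewer there is one more tool, called after "Call:" as a command line: name --argument value ..., lists and objects as JSON in quotes. jog_arm: Moves the arm, as the interface text tells. Its arguments: {"type":"object","properties":{"increments":{"type":"array","items":{"type":"number"}}},"required":["increments"]}

```bash
mkdir -p pics; ls; python3 - <<'E'
from cell import ctrl
import cv2
for n in("scene","top"):
    cv2.imwrite(f"pics/{n}0.png",ctrl.get_image(n)[:,:,::-1]); p=ctrl.camera_params(n)
    print(n,{k:v for k,v in p.items()})
print(ctrl.read_state())
E
```

```text
pics
scene {'fx': 574.7127470039574, 'fy': 574.7127470039574, 'cx': 333.6995683369082, 'cy': 235.12545623187668, 'distortion': array([-0.15907448,  0.        ,  0.        ,  0.        ,  0.        ]), 'extrinsics': array([[ 1.56328645e-01,  9.87636858e-01, -1.16099828e-02,
        -8.89053238e+01],
       [ 5.74686301e-01, -1.00511946e-01, -8.12177939e-01,
        -1.98245102e+02],
       [-8.03303809e-01,  1.20294579e-01, -5.83294269e-01,
         1.41512992e+03],
       [ 0.00000000e+00,  0.00000000e+00,  0.00000000e+00,
         1.00000000e+00]])}
top {'fx': 452.6207772910762, 'fy': 452.6207772910762, 'cx': 317.7981394123756, 'cy': 239.9289568147859, 'distortion': array([-0.06909759,  0.        ,  0.        ,  0.        ,  0.        ]), 'extrinsics': array([[ 5.37016385e-03, -9.99858105e-01,  1.59665679e-02,
         3.26189535e+00],
       [-9.87427597e-01, -7.82453078e-03, -1.57878171e-01,
         4.30750288e+02],
       [ 1.57980700e-01, -1.49179981e-02, -9.87329505e-01,
         8.94983730e+02],
       [ 0.00000000e+00,  0.00000000e+00,  0.00000000e+00,
         1.00000000e+00]])}
{'clock': 0.1, 'qpos': array([-1.41181746,  0.62925026,  0.03843153,  1.51826232, -0.02701881,
        0.99630883, -0.02001459]), 'qd': array([ 0.00065312, -0.00071451,  0.00147124, -0.00203786, -0.00185173,
       -0.00271769, -0.00014154]), 'tau': array([ 2.44996154e-03, -5.64518881e+01,  1.23021159e+00, -1.93966484e+01,
        1.12212310e-02,  5.51675956e-03, -9.11668650e-06]), 'eef_pos': array([144.71128818, 633.11184654, 230.4848066 ]), 'tool_rot': array([-3.13988105e+00, -6.47387610e-06,  2.91679979e+00]), 'force': array([-0.95720677,  0.2894477 , -0.52843026]), 'torque': array([0.00822574, 0.01887047, 0.04032842]), 'gripper_force': 0.0, 'width': 85.41150599451095}
```

View pics/top0.png

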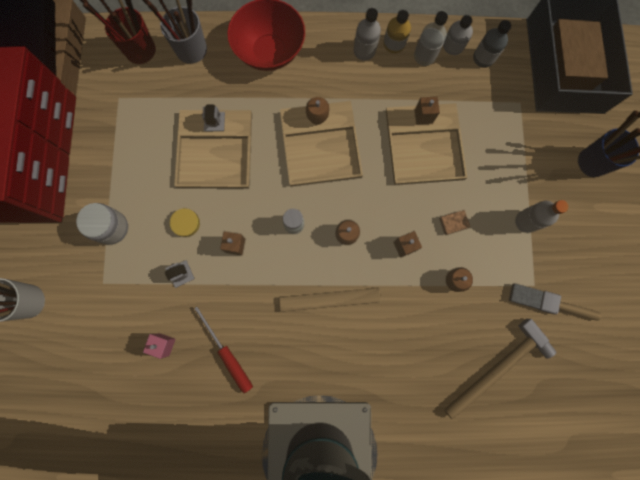

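View pics/scene0.png

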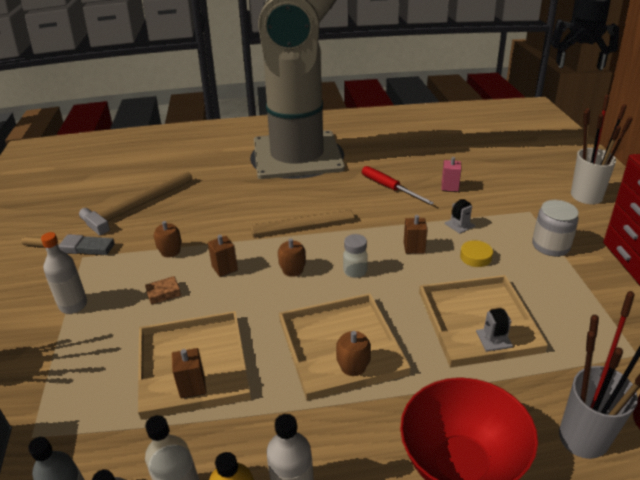

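```bash
python3 - <<'E'
import cv2,numpy as np
t=cv2.imread("pics/top0.png");s=cv2.imread("pics/scene0.png")
b=lambda im:cv2.convertScaleAbs(im,alpha=1.5,beta=15)
def c(im,x,y,w,h,k):
    o=cv2.resize(b(im[y:y+h,x:x+w]),None,fx=k,fy=k,interpolation=cv2.INTER_CUBIC)
    for i in range(0,w,10): cv2.putText(o,str(x+i) if i%20==0 else"",(i*k,8),0,.3,(0,255,0),1); cv2.line(o,(i*k,10),(i*k,14),(0,255,0),1)
    for i in range(0,h,10): cv2.putText(o,str(y+i),(0,i*k+3),0,.3,(0,255,0),1)
    return o
cv2.imwrite("pics/c1.png",np.vstack([c(t,155,200,160,90,5),c(t,325,200,160,100,5)][:1]+[c(t,330,200,160,30*3,5)][:1])[:900])
a=c(t,160,205,160,85,5);d=c(t,330,210,160,85,5)
cv2.imwrite("pics/c1.png",cv2.resize(np.vstack([a,d]),None,fx=.7,fy=.7,interpolation=cv2.INTER_AREA))
cv2.imwrite("pics/c2.png",c(s,145,190,340,120,2))
E
```

```text
(no output)
```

View pics/c1.png

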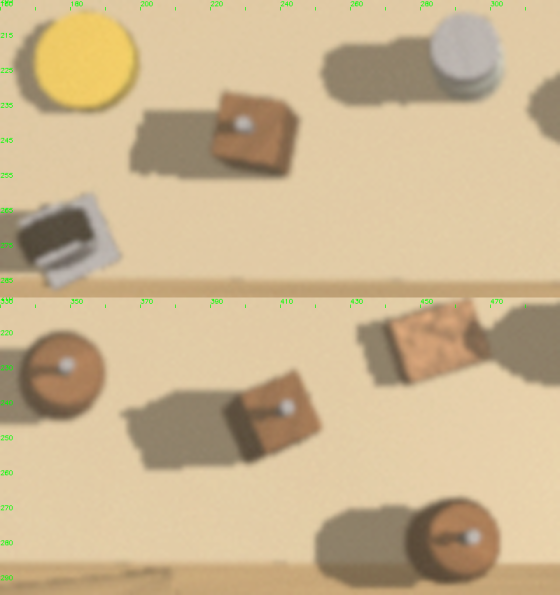

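```bash
python3 - <<'E'
import cv2,numpy as np
t=cv2.imread("pics/top0.png")
im=cv2.convertScaleAbs(t[90:195,165:475],alpha=1.5,beta=15)
k=2.5
o=cv2.resize(im,None,fx=k,fy=k,interpolation=cv2.INTER_CUBIC)
for i in range(0,310,10): cv2.putText(o,str(165+i) if i%20==0 else"",(int(i*k),8),0,.3,(0,200,0),1)
for i in range(0,105,10): cv2.putText(o,str(90+i),(0,int(i*k)+3),0,.3,(0,200,0),1)
s=cv2.convertScaleAbs(cv2.imread("pics/scene0.png")[190:310,145:490],alpha=1.5,beta=15)
o2=cv2.resize(s,(o.shape[1],int(120*o.shape[1]/345)),interpolation=cv2.INTER_CUBIC)
cv2.imwrite("pics/c3.png",np.vstack([o,o2]))
E
```

```text
(no output)
```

View pics/c3.png

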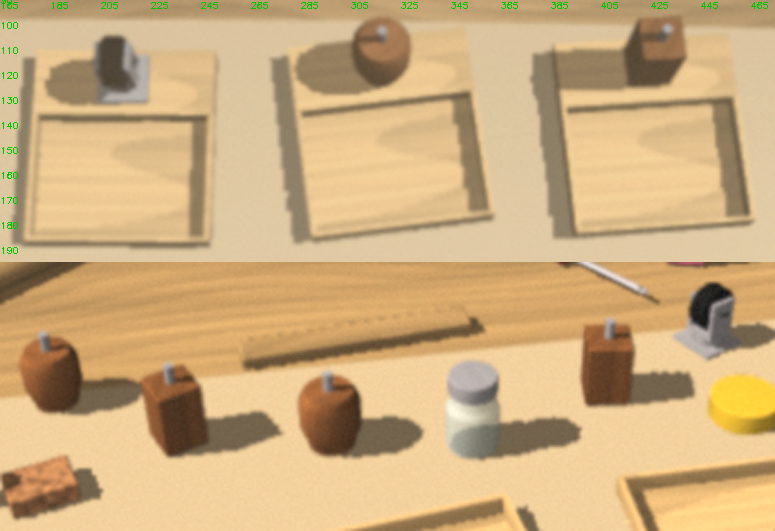

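```bash
cat > h.py <<'E'
import cv2,numpy as np
from scipy.optimize import minimize,least_squares
from cell import ctrl
def proj(n,P):
    p=ctrl.camera_params(n);E=p["extrinsics"];K=np.array([[p["fx"],0,p["cx"]],[0,p["fy"],p["cy"]],[0,0,1]])
    return cv2.projectPoints(np.asarray(P,float).reshape(-1,3),cv2.Rodrigues(E[:3,:3])[0],E[:3,3],K,p["distortion"])[0][:,0]
def place(P,q):
    c,s=np.cos(q[2]),np.sin(q[2]);return np.asarray(P,float)@np.array([[c,s,0],[-s,c,0],[0,0,1]])+[q[0],q[1],0]
def unproj(px,z,n="top"):
    return least_squares(lambda v:(proj(n,[v[0],v[1],z])[0]-px),[450,0]).x
def ring(r,z): a=np.linspace(0,2*np.pi,40);return np.c_[r*np.cos(a),r*np.sin(a),0*a+z]
TURN=np.vstack([ring(19,0),ring(25,20),ring(25,44),ring(20,54)])
SQ=np.array([[x,y,z] for x in(-19,19) for y in(-19,19) for z in(0,60)])
def hullmask(n,P):
    m=np.zeros((480*4,640*4),np.uint8);cv2.fillConvexPoly(m,cv2.convexHull(np.round((proj(n,P)+.5)*4).astype(np.int32)),1)
    return cv2.resize(m.astype(np.float32),(640,480),interpolation=cv2.INTER_AREA)
def seg(im):
    lab=cv2.cvtColor(im,cv2.COLOR_BGR2LAB).astype(int);h=cv2.cvtColor(im,cv2.COLOR_BGR2HSV).astype(int)
    m=((h[...,1]>110)&(h[...,2]<135)&(h[...,0]<14)).astype(np.uint8)
    return cv2.morphologyEx(m,cv2.MORPH_CLOSE,np.ones((3,3)))
def fit(P,q0,segs,yaw=True):
    def cost(v):
        q=[v[0],v[1],v[2]/20 if yaw else 0];c=0
        for n in segs:
            m=hullmask(n,place(P,q));x,y=proj(n,place([[0,0,30]],q))[0].astype(int)
            w=(slice(y-30,y+31),slice(x-30,x+31));a=m[w];b=segs[n][w];c+=1-np.minimum(a,b).sum()/np.maximum(a,b).sum()
        return c
    best=min((minimize(cost,[q0[0],q0[1],k],method="Nelder-Mead",options=dict(initial_simplex=[[q0[0],q0[1],k],[q0[0]+4,q0[1],k],[q0[0],q0[1]+4,k],[q0[0],q0[1],k+3]])) for k in((-10,0,10) if yaw else (0,))),key=lambda r:r.fun)
    return [round(best.x[0],1),round(best.x[1],1),round(np.degrees(best.x[2]/20),1)],round(best.fun,3)
E
python3 - <<'E'
from h import *
ims={n:cv2.imread(f"pics/{n}0.png") for n in("top","scene")}
segs={n:seg(im) for n,im in ims.items()}
for nm,P,px,z,yw in[("sqL",SQ,(229.4,240.1),76,1),("sqR",SQ,(412,241.3),76,1),("tuM",TURN,(348.9,229.3),70,0),("tuR",TURN,(464.9,278.4),70,0)]:
    q=unproj(np.array(px),z);r=[fit(P,q,{n:segs[n] for n in k},yw) for k in(["top","scene"],["top"],["scene"])];print(nm,q.round(1),r)
    for n in ims: 
        qq=[*r[0][0][:2],np.radians(r[0][0][2])];cv2.polylines(ims[n],[cv2.convexHull(np.round(proj(n,place(P,qq))*16).astype(np.int32))],True,(0,255,0),1,cv2.LINE_AA,4)
R=[(-59,79,18),(-59,-79,18),(115,79,18),(115,-79,18)]
for nm,px in dict(castor=[(173.8,186.8),(249,187.6),(177.8,111.6),(251.4,111.6)],turned=[(289.8,186),(362.2,176.4),(280.6,108.8),(351.8,102)],square=[(395,184),(466.2,178.4),(387.4,108),(457.4,104)]).items():
    r=least_squares(lambda v:(proj("top",place(R,v))-px).ravel(),[620,0,0]);print(nm,r.x[:2].round(1),np.degrees(r.x[2]).round(1),r.fun.round(1))
    box=[(-55,75,3),(-55,-75,3),(55,-75,3),(55,75,3)]
    for n in ims: cv2.polylines(ims[n],[np.round(proj(n,place(box,r.x))*16).astype(np.int32)],True,(255,0,0),1,cv2.LINE_AA,4)
q=unproj(np.array((292.5,218)),70);print("jar",q)
# castor plate corners from crop (top): right, bottom, top
pl=np.array([(122/3.5+160,256/3.5+205),(51/3.5+160,288/3.5+205),(94/3.5+160,193/3.5+205)])
w=np.array([unproj(p,4) for p in pl]);print("castor plate",w.round(1),((w[1]+w[2])/2).round(1), np.degrees(np.arctan2(*(w[0]-w[1])[::-1])).round(1),np.linalg.norm(w[0]-w[1]),np.linalg.norm(w[0]-w[2]))
J=np.vstack([ring(22,0),ring(22,70)])
for n in ims: cv2.polylines(ims[n],[cv2.convexHull(np.round(proj(n,place(J,[*q,0]))*16).astype(np.int32))],True,(0,255,255),1,cv2.LINE_AA,4)
cv2.imwrite("pics/ov.png",np.vstack([cv2.resize(ims["top"][95:295,155:480],(780,480)),cv2.resize(ims["scene"][190:400,140:560],(800,400))[:, :780]])[:, :780])
a=cv2.imread("pics/ov.png");cv2.imwrite("pics/ov.png",cv2.resize(a,None,fx=.68,fy=.68,interpolation=cv2.INTER_AREA))
E
```

```text
sqL [422.3 179.9] [([np.float64(420.6), np.float64(178.4), np.float64(-15.7)], np.float64(1.0)), ([np.float64(421.1), np.float64(177.8), np.float64(45.5)], np.float64(0.834)), ([np.float64(414.4), np.float64(180.4), np.float64(76.4)], np.float64(0.157))]Traceback (most recent call last):
  File "<stdin>", line 5, in <module>
  File "h.py", line 28, in fit
    best=min((minimize(cost,[q0[0],q0[1],k],method="Nelder-Mead",options=dict(initial_simplex=[[q0[0],q0[1],k],[q0[0]+4,q0[1],k],[q0[0],q0[1]+4,k],[q0[0],q0[1],k+3]])) for k in((-10,0,10) if yaw else (0,))),key=lambda r:r.fun)
  File "h.py", line 28, in <genexpr>
    best=min((minimize(cost,[q0[0],q0[1],k],method="Nelder-Mead",options=dict(initial_simplex=[[q0[0],q0[1],k],[q0[0]+4,q0[1],k],[q0[0],q0[1]+4,k],[q0[0],q0[1],k+3]])) for k in((-10,0,10) if yaw else (0,))),key=lambda r:r.fun)
              ~~~~~~~~^^^^^^^^^^^^^^^^^^^^^^^^^^^^^^^^^^^^^^^^^^^^^^^^^^^^^^^^^^^^^^^^^^^^^^^^^^^^^^^^^^^^^^^^^^^^^^^^^^^^^^^^^^^^^^^^^^^^^^^^^^^^^^^^^^^^^^^^^^^^^^^^^
    res = _minimize_neldermead(fun, x0, args, callback, bounds=bounds,
                               **options)
    fxr = func(xr)
    fx = function(np.copy(x), *(wrapper_args + args))
  File "h.py", line 25, in cost
    m=hullmask(n,place(P,q));x,y=proj(n,place([[0,0,30]],q))[0].astype(int)
                                 ~~~~^^^^^^^^^^^^^^^^^^^^^^^
  File "h.py", line 5, in proj
    p=ctrl.camera_params(n);E=p["extrinsics"];K=np.array([[p["fx"],0,p["cx"]],[0,p["fy"],p["cy"]],[0,0,1]])
ValueError: time passes only in moves, steps and waits
```

```bash
python3 - <<'E'
import cv2
for n,ps in dict(top=[(235,238),(240,246),(410,236),(399,247),(205,245),(345,238),(375,245),(455,285),(260,250),(430,280)],scene=[(223,262),(292,262),(167,240),(415,240),(255,262),(150,230)]).items():
    h=cv2.cvtColor(cv2.imread(f"pics/{n}0.png"),cv2.COLOR_BGR2HSV);print(n,[(p,h[p[1],p[0]].tolist()) for p in ps])
E
sed -i 's/^def proj/CP={n:ctrl.camera_params(n) for n in("top","scene")}\ndef proj/;s/p=ctrl.camera_params(n)/p=CP[n]/' h.py
```

```text
top [((235, 238), [13, 130, 98]), ((240, 246), [14, 128, 80]), ((410, 236), [14, 133, 96]), ((399, 247), [17, 98, 52]), ((205, 245), [18, 77, 86]), ((345, 238), [14, 131, 101]), ((375, 245), [19, 72, 85]), ((455, 285), [14, 128, 72]), ((260, 250), [19, 71, 140]), ((430, 280), [18, 74, 86])]
scene [((223, 262), [12, 176, 42]), ((292, 262), [12, 181, 55]), ((167, 240), [14, 193, 58]), ((415, 240), [13, 183, 53]), ((255, 262), [18, 96, 69]), ((150, 230), [17, 141, 132])]
```

```bash
python3 - <<'E'
s=open("h.py").read()
a=s.index("def seg");b=s.index("def fit")
s=s[:a]+'''def seg(n,im):
    h=cv2.cvtColor(im,cv2.COLOR_BGR2HSV).astype(int)
    m=((h[...,1]>(86 if n=="top" else 135))&(h[...,2]<(118 if n=="top" else 100))).astype(np.uint8)
    return cv2.morphologyEx(m,cv2.MORPH_CLOSE,np.ones((5,5)))
'''+s[b:]
s=s.replace('x,y=proj(n,place([[0,0,30]],q))[0]','x,y=proj(n,[[q0[0],q0[1],30]])[0]').replace("-30:","-26:").replace("slice(y-30,y+31),slice(x-30,x+31)","slice(y-24,y+25),slice(x-22,x+23)")
open("h.py","w").write(s)
E
cat > m.py <<'E'
from h import *
ims={n:cv2.imread(f"pics/{n}0.png") for n in("top","scene")}
segs={n:seg(n,im) for n,im in ims.items()}
for nm,P,px,z,yw in[("sqL",SQ,(229.4,240.1),76,1),("sqR",SQ,(412,241.3),76,1),("tuM",TURN,(348.9,229.3),70,0),("tuR",TURN,(464.9,278.4),70,0)]:
    q=unproj(np.array(px),z);r=[fit(P,q,{n:segs[n] for n in k},yw) for k in(["top","scene"],["top"],["scene"])];print(nm,q.round(1),[[*map(float,x[0]),float(x[1])] for x in r])
    for n in ims: 
        qq=[*r[0][0][:2],np.radians(r[0][0][2])];cv2.polylines(ims[n],[cv2.convexHull(np.round(proj(n,place(P,qq))*16).astype(np.int32))],True,(0,255,0),1,cv2.LINE_AA,4)
R=[(-59,79,18),(-59,-79,18),(115,79,18),(115,-79,18)]
for nm,px in dict(castor=[(173.8,186.8),(249,187.6),(177.8,111.6),(251.4,111.6)],turned=[(289.8,186),(362.2,176.4),(280.6,108.8),(351.8,102)],square=[(395,184),(466.2,178.4),(387.4,108),(457.4,104)]).items():
    r=least_squares(lambda v:(proj("top",place(R,v))-px).ravel(),[620,0,0],x_scale=[100,100,.1]);print(nm,r.x[:2].round(1),np.degrees(r.x[2]).round(1),r.fun.round(1))
    box=[(-55,75,3),(-55,-75,3),(55,-75,3),(55,75,3)]
    for n in ims: cv2.polylines(ims[n],[np.round(proj(n,place(box,r.x))*16).astype(np.int32)],True,(255,0,0),1,cv2.LINE_AA,4)
q=unproj(np.array((292.5,218)),70);print("jar",q)
pl=np.array([(122/3.5+160,256/3.5+205),(51/3.5+160,288/3.5+205),(94/3.5+160,193/3.5+205)])
w=np.array([unproj(p,4) for p in pl]);print("castor plate",w.round(1),((w[1]+w[2])/2).round(1), np.degrees(np.arctan2(*(w[0]-w[1])[::-1])).round(1),np.linalg.norm(w[0]-w[1]),np.linalg.norm(w[0]-w[2]))
cc=[*((w[1]+w[2])/2),np.arctan2(*(w[0]-w[1])[::-1])]
CA=[np.array([(x,y,z) for x in(-22,22) for y in(-22,22) for z in(0,4)]),np.array([(21*np.cos(a),y,38+21*np.sin(a)) for a in np.linspace(0,6.28,30) for y in(-11,11)])]
J=np.vstack([ring(22,0),ring(22,70)])
for n in ims:
    for P,v in[(J,[*q,0])]+[(c,cc) for c in CA]: cv2.polylines(ims[n],[cv2.convexHull(np.round(proj(n,place(P,v))*16).astype(np.int32))],True,(0,255,255),1,cv2.LINE_AA,4)
a=np.vstack([cv2.resize(ims["top"][95:295,155:480],(540,332),interpolation=cv2.INTER_CUBIC),cv2.resize(ims["scene"][190:400,140:560],(540,270),interpolation=cv2.INTER_CUBIC)[:268]])
cv2.imwrite("pics/ov.png",cv2.convertScaleAbs(a,alpha=1.4))
E
python3 m.py
```

```text
sqL [422.3 179.9] [[423.1, 180.1, -9.1, 0.317], [423.7, 181.7, -8.9, 0.069], [417.5, 179.1, -13.8, 0.157]]
sqR [ 422.8 -178.9] [[424.7, -179.7, 20.9, 0.315], [424.5, -178.1, 24.4, 0.1], [424.2, -181.1, 13.2, 0.172]]
tuM [446.8 -54.9] [[448.0, -54.7, -0.8, 0.421], [448.0, -54.3, 1.2, 0.073], [444.6, -56.1, 4.3, 0.342]]
tuR [ 350.5 -283.9] [[349.8, -283.7, 4.0, 0.482], [349.7, -283.1, 4.0, 0.189], [351.4, -284.5, 4.3, 0.283]]
castor [603.6 234. ] 0.3 [ 0.6  0.7 -0.8  0.   1.2 -0.3 -0.9 -0.4]
turned [619.6  -3.8] 7.4 [-0.4 -0.8  0.5  0.4  0.   0.7 -0.2 -0.2]
square [ 622.3 -233.5] 4.3 [ 0.  -0.7  0.8  0.6 -0.3 -0.3 -0.5  0.3]
jar [468.71960033  57.17492053]
castor plate [[352.4 262.8]
 [332.9 304.7]
 [390.2 281.5]] [361.6 293.1] -65.0 46.19907174220481 42.14678126442103
```

View pics/ov.png

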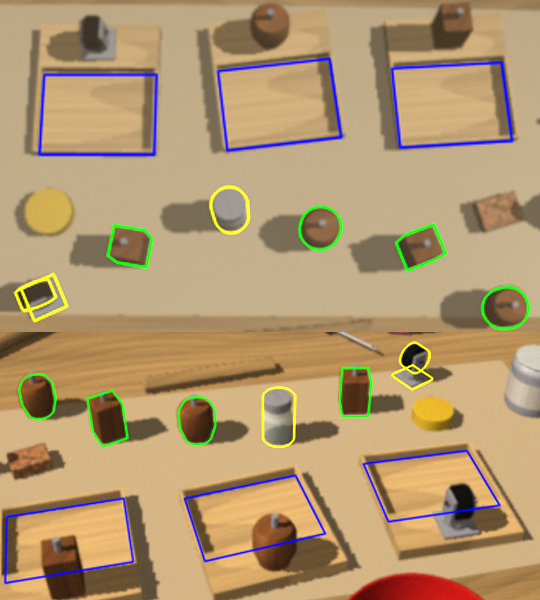

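```bash
cat > go.py <<'E'
import sys,numpy as np
from scipy.spatial.transform import Rotation as Ro
from cell import ctrl
s=ctrl.read_state();R=Ro.from_euler("xyz",s["tool_rot"]);a=R.as_matrix()
print("t",round(s["clock"],1),"pos",s["eef_pos"].round(1),"ydir",np.degrees(np.arctan2(a[1,1],a[0,1])).round(1),"tilt",np.degrees(np.arccos(-a[2,2])).round(2),"w",round(s["width"],1),"gf",round(s["gripper_force"],1),"F",s["force"].round(1),"q7",s["qpos"][6].round(2),"q",s["qpos"].round(2))
for t in sys.argv[1:]:
    x,y,z,d=map(float,t.split(","));d=np.radians(d)
    T=np.array([[-np.sin(d),np.cos(d),0],[np.cos(d),np.sin(d),0],[0,0,-1]]).T
    T=np.array([[-np.sin(d),np.cos(d),0],[np.cos(d),np.sin(d),0],[0,0,-1]]);X=np.column_stack([[np.sin(d)*-1,np.cos(d),0],[np.cos(d),np.sin(d),0],[0,0,-1]])
    print(t,"cm",(a.T@(np.array([x,y,z])-s["eef_pos"])/10).round(2),"rv",np.degrees((R.inv()*Ro.from_matrix(X)).as_rotvec()).round(1))
E
python3 - <<'E'
s=open("go.py").read()
import re
s=s.replace("    T=np.array([[-np.sin(d),np.cos(d),0],[np.cos(d),np.sin(d),0],[0,0,-1]]).T\n","").replace("    T=np.array([[-np.sin(d),np.cos(d),0],[np.cos(d),np.sin(d),0],[0,0,-1]]);X","    X")
open("go.py","w").write(s)
E
python3 go.py 361.6,293.1,230,25 361.6,293.1,110,25
```

```text
t 0.1 pos [144.7 633.1 230.5] ydir 77.1 tilt 0.1 w 85.4 gf 0.0 F [-1.   0.3 -0.5] q7 -0.02 q [-1.41  0.63  0.04  1.52 -0.03  1.   -0.02]
361.6,293.1,230,25 cm [-28.72 -28.31   0.1 ] rv [-0.1  0.  52.1]
361.6,293.1,110,25 cm [-28.72 -28.29  12.1 ] rv [-0.1  0.  52.1]
```

Call:
jog_arm --increments '[8.5,-1.2,-1.2,0,0,0,3,8.5,-3.6,-3.5,0,0,0,8,8.5,-6.5,-6.4,0,0,0,13,8.5,-9.4,-9.3,0,0,0,18,8.5,-12.3,-12.1,0,0,0,23,8.5,-15.2,-15,0,0,0,28,8.5,-18.1,-17.9,0,0,0,33,8.5,-21,-20.7,0,0,0,38,8.5,-23.9,-23.5,0,0,0,43,8.5,-26.5,-26.1,0,0,0,48,8.5,-28,-27.6,1,0,0,51,8.5,-28.7,-28.3,3,0,0,52,8.5,-28.7,-28.3,6,0,0,52,8.5,-28.7,-28.3,9,0,0,52,8.5,-28.7,-28.3,11.5,0,0,52,8.5,-28.7,-28.3,13,0,0,52,8.5,-28.7,-28.3,13,0,0,52]'

```text
clock: 1.8
eef_pos: [360.3, 292.7, 99.4]
tool_rot: [-3.137, 0.001, 2.009]
force: [-0.5, -0.3, 0.3]
width: 84.7
gripper_force: 0.0
```

```bash
python3 go.py 361.6,293.1,15,25; python3 - <<'E'
from cell import ctrl
import cv2,numpy as np
t=ctrl.get_image("top")[:,:,::-1][190:310,120:240];s=ctrl.get_image("scene")[:,:,::-1][130:250,400:520]
cv2.imwrite("pics/g1.png",cv2.convertScaleAbs(cv2.resize(np.hstack([t,s]),None,fx=3,fy=3,interpolation=cv2.INTER_CUBIC),alpha=1.5))
E
```

```text
t 1.8 pos [360.3 292.7  99.4] ydir 25.1 tilt 0.27 w 84.7 gf 0.0 F [-0.5 -0.3  0.3] q7 -0.02 q [-0.88  0.6   0.2   2.14 -0.28  0.42 -0.02]
361.6,293.1,15,25 cm [-0.01  0.17  8.44] rv [-0.3  0.1  0.1]
```

View pics/g1.png

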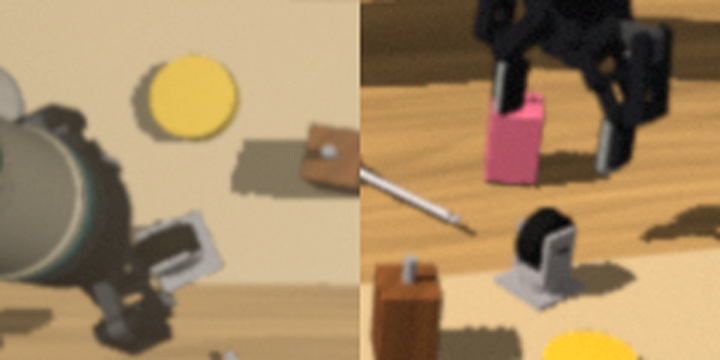

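Call:
jog_arm --increments '[8.5,0,0.2,1.5,0,0,0,8.5,0,0.2,4,0,0,0,8.5,0,0.2,6.5,0,0,0,8.5,0,0.2,8,0,0,0,8.5,0,0.2,8.4,0,0,0,8.5,0,0.2,8.4,0,0,0,2,0,0.2,8.4,0,0,0,2,0,0.2,8.4,0,0,0,2,0,0.2,8.4,0,0,0,2,0,0.2,8.4,0,0,0,2,0,0.2,8.4,0,0,0,2,0,0.2,8.4,0,0,0,2,0,0.2,8.4,0,0,0,2,0,0.2,8.4,0,0,0]'

```text
clock: 3.3
eef_pos: [363.6, 294.9, 17.9]
tool_rot: [3.141, -0.001, 2.009]
force: [-1.0, 0.3, 7.0]
width: 28.2
gripper_force: 59.9
```

```bash
python3 go.py 361.6,293.1,115,25 598,234,115,0.3
```

```text
t 3.3 pos [363.6 294.9  17.9] ydir 25.1 tilt 0.05 w 28.2 gf 59.9 F [-1.   0.3  7. ] q7 0.19 q [-0.85  0.77  0.16  2.17 -0.49  0.24  0.19]
361.6,293.1,115,25 cm [-0.07 -0.25 -9.71] rv [ 0.  -0.   0.1]
598,234,115,0.3 cm [-15.46  18.65  -9.7 ] rv [ 0.  -0.  24.8]
```

Call:
jog_arm --increments '[2,0,0,-1,0,0,0,2,0,0,-3,0,0,0,2,0,0,-6,0,0,0,2,0,0,-8.5,0,0,0,2,-0.5,0.6,-9.7,0,0,0,2,-2,2.4,-9.7,0,0,3,2,-4,4.8,-9.7,0,0,6,2,-6,7.2,-9.7,0,0,9,2,-8,9.7,-9.7,0,0,12,2,-10,12.1,-9.7,0,0,15,2,-12,14.5,-9.7,0,0,18,2,-13.8,16.6,-9.7,0,0,21,2,-15,18.1,-9.7,0,0,24,2,-15.5,18.7,-9.7,0,0,25,2,-15.5,18.7,-9.7,0,0,25,2,-15.5,18.7,-9.7,0,0,25]'

```text
clock: 4.9
eef_pos: [596.9, 234.2, 114.1]
tool_rot: [-3.14, -0.0, 1.574]
force: [-0.2, 0.5, -0.3]
width: 27.7
gripper_force: 59.3
```

```bash
python3 go.py 598,234,21.5,0.3; python3 - <<'E'
from cell import ctrl
import cv2,numpy as np
t=ctrl.get_image("top")[:,:,::-1][90:210,120:280];s=ctrl.get_image("scene")[:,:,::-1][200:380,400:560]
cv2.imwrite("pics/g2.png",cv2.convertScaleAbs(np.vstack([cv2.resize(t,(640,480))[:300],cv2.resize(s,(480,540))[:300].repeat(1,0)][:1]+[cv2.copyMakeBorder(cv2.resize(s,(480,540))[:300],0,0,0,160,0)]),alpha=1.5))
E
```

```text
t 4.9 pos [596.9 234.2 114.1] ydir 0.2 tilt 0.12 w 27.7 gf 59.3 F [-0.2  0.5 -0.3] q7 -0.01 q [-0.68  0.8   0.46  1.65 -0.47  0.8  -0.01]
598,234,21.5,0.3 cm [-0.03  0.13  9.26] rv [-0.1 -0.  -0.1]
```

View pics/g2.png

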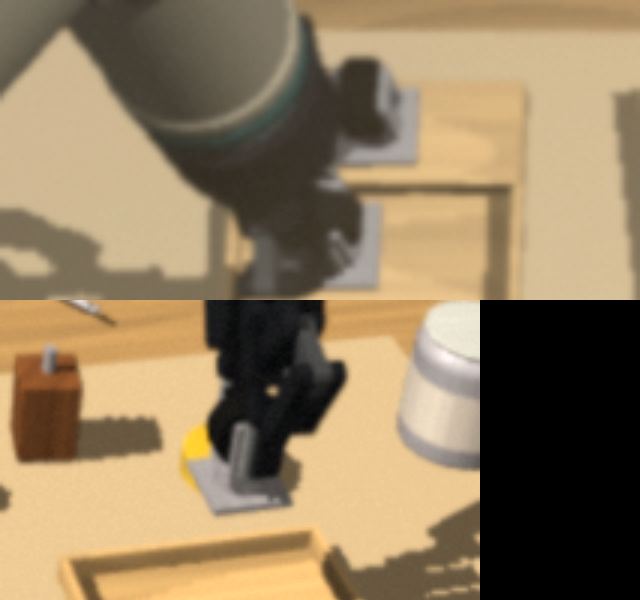

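Call:
jog_arm --increments '[2,0,0,1.5,0,0,0,2,0,0.1,4,0,0,0,2,0,0.1,6.5,0,0,0,2,0,0.1,8,0,0,0,2,0,0.1,8.7,0,0,0,2,0,0.1,9,0,0,0,2,0,0.1,9.2,0,0,0,2,0,0.1,9.2,0,0,0,2,0,0.1,9.2,0,0,0]'

```text
clock: 5.9
eef_pos: [600.1, 233.9, 23.2]
tool_rot: [3.14, -0.001, 1.573]
force: [0.0, -0.4, -1.2]
width: 28.3
gripper_force: 59.3
```

Call:
jog_arm --increments '[2,0,0,0.1,0,0,0,2,0,0,0.2,0,0,0,2,0,0,0.2,0,0,0,2,0,0,0.2,0,0,0]'

```text
clock: 6.3
eef_pos: [599.8, 233.9, 21.0]
tool_rot: [3.141, -0.001, 1.573]
force: [-1.8, -0.9, 5.4]
width: 28.3
gripper_force: 59.9
```

Call:
jog_arm --increments '[5,0,0,0,0,0,0,5,0,0,0,0,0,0,5,0,0,0,0,0,0,5,0,0,-1,0,0,0,5,0,0,-3,0,0,0,5,0,0,-6,0,0,0,5,0,0,-9,0,0,0,8.5,0,0,-10.5,0,0,0,8.5,0,0,-11,0,0,0,8.5,0,0,-11,0,0,0]'

```text
clock: 7.3
eef_pos: [599.5, 233.9, 130.5]
tool_rot: [3.141, -0.0, 1.573]
force: [0.3, -0.2, 0.5]
width: 85.2
gripper_force: 0.0
```

```bash
python3 go.py 423,180,130,-9
```

```text
t 7.3 pos [599.5 233.9 130.5] ydir 0.1 tilt 0.03 w 85.2 gf 0.0 F [ 0.3 -0.2  0.5] q7 -0.02 q [-0.69  0.78  0.48  1.64 -0.45  0.83 -0.02]
423,180,130,-9 cm [ -5.35 -17.66   0.04] rv [ 0.  -0.   9.1]
```

Call:
jog_arm --increments '[8.5,-0.3,-1,0,0,0,0.5,8.5,-1.1,-3.5,0,0,0,2,8.5,-2.1,-7,0,0,0,4,8.5,-3.2,-10.5,0,0,0,5.5,8.5,-4.2,-14,0,0,0,7,8.5,-5,-16.6,0,0,0,8.5,8.5,-5.3,-17.6,0.5,0,0,9,8.5,-5.3,-17.6,2,0,0,9,8.5,-5.3,-17.6,3,0,0,9,8.5,-5.3,-17.6,3,0,0,9,8.5,-5.3,-17.6,3,0,0,9]'

```text
clock: 8.4
eef_pos: [423.5, 180.0, 99.7]
tool_rot: [-3.141, 0.001, 1.416]
force: [-0.4, -0.2, 0.4]
width: 85.5
gripper_force: 0.0
```

```bash
python3 go.py 423,180,19,-9;  python3 - <<'E'
from cell import ctrl
import cv2,numpy as np
t=ctrl.get_image("top")[:,:,::-1][150:270,160:320];s=ctrl.get_image("scene")[:,:,::-1][150:350,360:560]
cv2.imwrite("pics/g3.png",cv2.convertScaleAbs(np.hstack([cv2.resize(t,(400,300)),cv2.resize(s,(400,400))[:300]]),alpha=1.5))
E
```

```text
t 8.4 pos [423.5 180.   99.7] ydir -8.9 tilt 0.08 w 85.5 gf 0.0 F [-0.4 -0.2  0.4] q7 -0.02 q [-0.76  0.63  0.43  2.16 -0.58  0.47 -0.02]
423,180,19,-9 cm [-0.   -0.04  8.07] rv [-0.1  0.1  0.1]
```

View pics/g3.png

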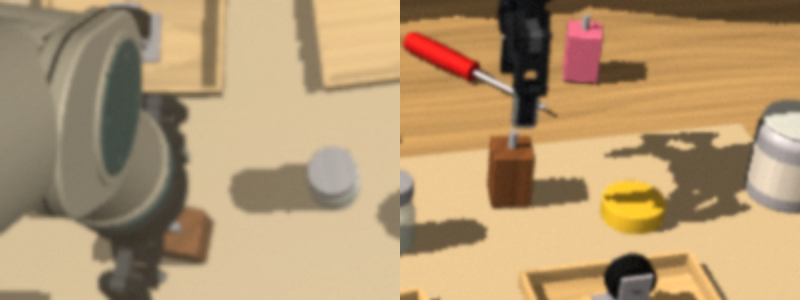

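Call:
jog_arm --increments '[8.5,0,0,1.5,0,0,0,8.5,0,0,4,0,0,0,8.5,0,0,6.5,0,0,0,8.5,0,0,7.8,0,0,0,8.5,0,0,8.1,0,0,0,8.5,0,0,8.1,0,0,0,3,0,0,8.1,0,0,0,3,0,0,8.1,0,0,0,3,0,0,8.1,0,0,0,3,0,0,8.1,0,0,0,3,0,0,8.1,0,0,0,3,0,0,8.1,0,0,0,3,0,0,8.1,0,0,0]'

```text
clock: 9.8
eef_pos: [423.9, 180.7, 20.0]
tool_rot: [3.141, -0.001, 1.416]
force: [-0.6, 0.1, 4.7]
width: 37.4
gripper_force: 60.1
```

```bash
python3 - <<'E'
import numpy as np
for n,x,y,d in[("sq",622.3,-233.5,4.3),("tu",619.6,-3.8,7.4)]:
    a=np.radians(d)
    for u,v in[(-6,37),(-6,-37)]: print(n,u,v,round(x+u*np.cos(a)-v*np.sin(a),1),round(y+u*np.sin(a)+v*np.cos(a),1))
E
python3 go.py 423,180,130,-9 613.6,-197,130,4.3
```

```text
sq -6 37 613.5 -197.1
sq -6 -37 619.1 -270.8
tu -6 37 608.9 32.1
tu -6 -37 618.4 -41.3
t 9.8 pos [423.9 180.7  20. ] ydir -8.9 tilt 0.07 w 37.4 gf 60.1 F [-0.6  0.1  4.7] q7 0.11 q [-0.63  0.77  0.25  2.19 -0.73  0.26  0.11]
423,180,130,-9 cm [ -0.07  -0.07 -11.  ] rv [ 0.  -0.1  0.1]
613.6,-197,130,4.3 cm [-34.38  24.57 -11.01] rv [  0.1  -0.1 -13.2]
```

Call:
jog_arm --increments '[3,0,0,-1,0,0,0,3,0,0,-3.5,0,0,0,3,0,0,-7,0,0,0,3,0,0,-10,0,0,0,3,-1,0.7,-11,0,0,0,3,-3,2.1,-11,0,0,-1,3,-6,4.3,-11,0,0,-2,3,-9,6.4,-11,0,0,-3,3,-12,8.6,-11,0,0,-4,3,-15,10.7,-11,0,0,-5,3,-18,12.9,-11,0,0,-6,3,-21,15,-11,0,0,-7,3,-24,17.2,-11,0,0,-8,3,-27,19.3,-11,0,0,-10,3,-30,21.4,-11,0,0,-11,3,-32.5,23.2,-11,0,0,-12,3,-34,24.3,-11,0,0,-13,3,-34.4,24.6,-11,0,0,-13,3,-34.4,24.6,-11,0,0,-13,3,-34.4,24.6,-11,0,0,-13]'

```text
clock: 11.8
eef_pos: [612.7, -196.0, 128.8]
tool_rot: [-3.14, -0.002, 1.643]
force: [-0.1, 0.3, -1.6]
width: 37.2
gripper_force: 60.1
```

```bash
python3 go.py 613.6,-197,22.5,4.3
```

```text
t 11.8 pos [ 612.7 -196.   128.8] ydir 4.2 tilt 0.13 w 37.2 gf 60.1 F [-0.1  0.3 -1.6] q7 0.68 q [ 0.03  0.77  0.41  1.64 -0.4   0.82  0.68]
613.6,-197,22.5,4.3 cm [-0.13  0.09 10.63] rv [-0.1 -0.1 -0.1]
```

Call:
jog_arm --increments '[3,-0.1,0.1,1.5,0,0,0,3,-0.1,0.1,4,0,0,0,3,-0.1,0.1,7,0,0,0,3,-0.1,0.1,9,0,0,0,3,-0.1,0.1,10,0,0,0,3,-0.1,0.1,10.4,0,0,0,3,-0.1,0.1,10.6,0,0,0,3,-0.1,0.1,10.7,0,0,0,3,-0.1,0.1,10.7,0,0,0,3,-0.1,0.1,10.7,0,0,0]'

```text
clock: 12.8
eef_pos: [615.2, -198.7, 23.1]
tool_rot: [3.14, 0.001, 1.643]
force: [-0.1, 0.1, 1.6]
width: 37.1
gripper_force: 60.2
```

Call:
jog_arm --increments '[5.5,0,0,0,0,0,0,5.5,0,0,0,0,0,0,5.5,0,0,0,0,0,0,5.5,0,0,-1,0,0,0,5.5,0,0,-3,0,0,0,5.5,0,0,-6,0,0,0,5.5,0,0,-9,0,0,0,8.5,0,0,-10.5,0,0,0,8.5,0,0,-11,0,0,0,8.5,0,0,-11,0,0,0]'

```text
clock: 13.8
eef_pos: [614.7, -198.3, 132.6]
tool_rot: [3.141, -0.0, 1.643]
force: [0.7, 0.1, 0.5]
width: 84.9
gripper_force: 0.0
```

```bash
python3 go.py 424.5,-179.3,130,22
```

```text
t 13.8 pos [ 614.7 -198.3  132.6] ydir 4.1 tilt 0.03 w 84.9 gf 0.0 F [0.7 0.1 0.5] q7 0.68 q [ 0.03  0.77  0.42  1.63 -0.4   0.83  0.68]
424.5,-179.3,130,22 cm [  3.26 -18.83   0.25] rv [  0.    0.  -17.9]
```

Call:
jog_arm --increments '[8.5,0.2,-1,0,0,0,-1,8.5,0.7,-4,0,0,0,-4,8.5,1.3,-7.5,0,0,0,-7,8.5,1.9,-11,0,0,0,-11,8.5,2.5,-14.5,0,0,0,-14,8.5,3,-17.4,0,0,0,-17,8.5,3.3,-18.7,0.5,0,0,-18,8.5,3.3,-18.8,2,0,0,-18,8.5,3.3,-18.8,3.2,0,0,-18,8.5,3.3,-18.8,3.2,0,0,-18,8.5,3.3,-18.8,3.2,0,0,-18]'

```text
clock: 14.9
eef_pos: [424.0, -178.8, 99.6]
tool_rot: [-3.14, -0.001, 1.957]
force: [-0.2, -0.5, 0.7]
width: 85.0
gripper_force: 0.0
```

```bash
python3 go.py 424.5,-179.3,19,22;  python3 - <<'E'
from cell import ctrl
import cv2,numpy as np
t=ctrl.get_image("top")[:,:,::-1][150:300,330:530];s=ctrl.get_image("scene")[:,:,::-1][180:400,120:420]
cv2.imwrite("pics/g4.png",cv2.convertScaleAbs(np.hstack([cv2.resize(t,(400,300)),cv2.resize(s,(400,293))[:300] if 0 else cv2.resize(s,(400,300))]),alpha=1.5))
E
```

```text
t 14.9 pos [ 424.  -178.8   99.6] ydir 22.1 tilt 0.13 w 85.0 gf 0.0 F [-0.2 -0.5  0.7] q7 1.09 q [ 0.16  0.61  0.25  2.16 -0.36  0.42  1.09]
424.5,-179.3,19,22 cm [-0.07  0.04  8.06] rv [-0.1 -0.1  0.1]
```

View pics/g4.png

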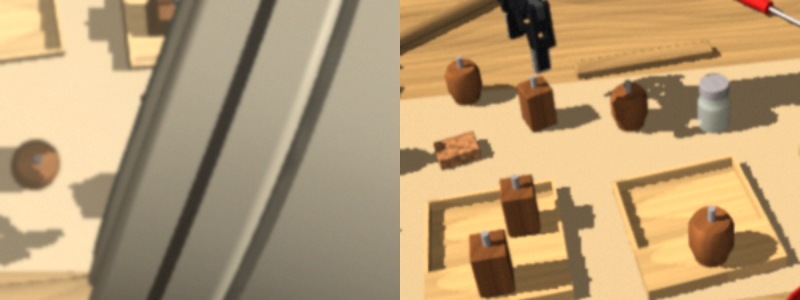

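Call:
jog_arm --increments '[8.5,0,0,1.5,0,0,0,8.5,0,0,4,0,0,0,8.5,0,0,6.5,0,0,0,8.5,0,0,7.8,0,0,0,8.5,0,0,8.1,0,0,0,8.5,0,0,8.1,0,0,0,3,0,0,8.1,0,0,0,3,0,0,8.1,0,0,0,3,0,0,8.1,0,0,0,3,0,0,8.1,0,0,0,3,0,0,8.1,0,0,0,3,0,0,8.1,0,0,0,3,0,0,8.1,0,0,0]'

```text
clock: 16.3
eef_pos: [425.1, -179.2, 19.9]
tool_rot: [3.141, 0.001, 1.957]
force: [-0.5, 0.7, 6.3]
width: 37.3
gripper_force: 60.2
```

```bash
python3 go.py 619.1,-271,130,4.3
```

```text
t 16.3 pos [ 425.1 -179.2   19.9] ydir 22.1 tilt 0.06 w 37.3 gf 60.2 F [-0.5  0.7  6.3] q7 1.3 q [ 0.21  0.77  0.18  2.19 -0.58  0.23  1.3 ]
619.1,-271,130,4.3 cm [-15.82  14.53 -10.99] rv [ 0.1  0.  17.8]
```

Call:
jog_arm --increments '[3,0,0,-1,0,0,0,3,0,0,-3.5,0,0,0,3,0,0,-7,0,0,0,3,0,0,-10,0,0,0,3,-0.7,0.6,-11,0,0,1,3,-2.5,2.3,-11,0,0,3,3,-5,4.6,-11,0,0,6,3,-7.5,6.9,-11,0,0,9,3,-10,9.2,-11,0,0,12,3,-12.5,11.5,-11,0,0,15,3,-14.8,13.6,-11,0,0,17,3,-15.7,14.4,-11,0,0,18,3,-15.8,14.5,-11,0,0,18,3,-15.8,14.5,-11,0,0,18]'

```text
clock: 17.7
eef_pos: [617.6, -270.4, 129.2]
tool_rot: [-3.14, -0.001, 1.643]
force: [-0.8, 0.5, -0.4]
width: 37.2
gripper_force: 60.1
```

```bash
python3 go.py 618,-271,22.5,4.3
```

```text
t 17.7 pos [ 617.6 -270.4  129.2] ydir 4.1 tilt 0.09 w 37.2 gf 60.1 F [-0.8  0.5 -0.4] q7 0.86 q [ 0.08  0.84  0.54  1.54 -0.51  0.9   0.86]
618,-271,22.5,4.3 cm [-0.07  0.05 10.67] rv [-0.1 -0.  -0.2]
```

Call:
jog_arm --increments '[3,0,0,1.5,0,0,0,3,0,0,4,0,0,0,3,0,0,7,0,0,0,3,0,0,9,0,0,0,3,0,0,10,0,0,0,3,0,0,10.4,0,0,0,3,0,0,10.6,0,0,0,3,0,0,10.7,0,0,0,3,0,0,10.7,0,0,0,3,0,0,10.7,0,0,0]'

```text
clock: 18.7
eef_pos: [619.0, -271.0, 23.1]
tool_rot: [3.14, 0.001, 1.643]
force: [0.6, -0.1, -1.0]
width: 37.6
gripper_force: 60.2
```

Call:
jog_arm --increments '[3,0,0,0.1,0,0,0,3,0,0,0.1,0,0,0,5.5,0,0,0.1,0,0,0,5.5,0,0,0.1,0,0,0,5.5,0,0,0.1,0,0,0,5.5,0,0,-1,0,0,0,5.5,0,0,-3,0,0,0,5.5,0,0,-6,0,0,0,5.5,0,0,-9,0,0,0,8.5,0,0,-10.5,0,0,0,8.5,0,0,-11,0,0,0,8.5,0,0,-11,0,0,0]'

```text
clock: 19.9
eef_pos: [618.6, -270.7, 132.5]
tool_rot: [3.141, -0.0, 1.643]
force: [-0.0, -0.3, 0.6]
width: 85.2
gripper_force: 0.0
```

```bash
python3 go.py 350,-283.7,130,-10
```

```text
t 19.9 pos [ 618.6 -270.7  132.5] ydir 4.1 tilt 0.03 w 85.2 gf 0.0 F [-0.  -0.3  0.6] q7 0.86 q [ 0.08  0.84  0.54  1.54 -0.51  0.91  0.86]
350,-283.7,130,-10 cm [  0.63 -26.89   0.24] rv [ 0.  -0.  14.1]
```

Call:
jog_arm --increments '[8.5,0,-1,0,0,0,0,8.5,0.1,-4,0,0,0,2,8.5,0.2,-8,0,0,0,4,8.5,0.3,-12,0,0,0,6,8.5,0.4,-16,0,0,0,8,8.5,0.5,-20,0,0,0,10,8.5,0.6,-24,0,0,0,12,8.5,0.6,-26.3,0.3,0,0,14,8.5,0.6,-26.9,1.5,0,0,14,8.5,0.6,-26.9,3,0,0,14,8.5,0.6,-26.9,3.2,0,0,14,8.5,0.6,-26.9,3.2,0,0,14]'

```text
clock: 21.1
eef_pos: [348.7, -283.6, 99.6]
tool_rot: [-3.139, -0.001, 1.398]
force: [0.1, -0.4, -0.9]
width: 85.0
gripper_force: 0.0
```

```bash
python3 go.py 350,-283.7,18,-10;  python3 - <<'E'
from cell import ctrl
import cv2,numpy as np
t=ctrl.get_image("top")[:,:,::-1][90:300,330:530];s=ctrl.get_image("scene")[:,:,::-1][180:400,120:420]
cv2.imwrite("pics/g5.png",cv2.convertScaleAbs(np.hstack([cv2.resize(t,(286,300)),cv2.resize(s,(409,300))]),alpha=1.5))
E
```

```text
t 21.1 pos [ 348.7 -283.6   99.6] ydir -9.9 tilt 0.15 w 85.0 gf 0.0 F [ 0.1 -0.4 -0.9] q7 1.12 q [ 0.3   0.63  0.48  2.19 -0.65  0.47  1.12]
350,-283.7,18,-10 cm [0.   0.15 8.16] rv [-0.1 -0.1  0.1]
```

View pics/g5.png

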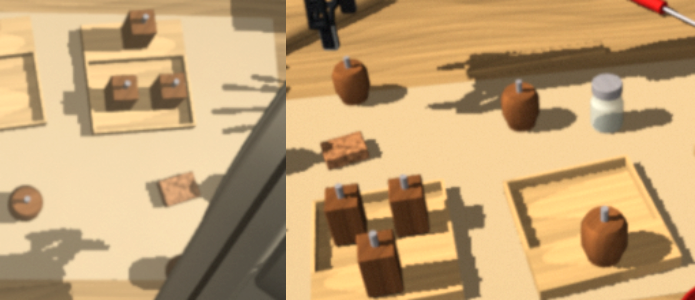

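Call:
jog_arm --increments '[8.5,0,0.1,1.5,0,0,0,8.5,0,0.1,4,0,0,0,8.5,0,0.1,6.5,0,0,0,8.5,0,0.1,7.8,0,0,0,8.5,0,0.1,8.2,0,0,0,8.5,0,0.1,8.2,0,0,0,4,0,0.1,8.2,0,0,0,4,0,0.1,8.2,0,0,0,4,0,0.1,8.2,0,0,0,4,0,0.1,8.2,0,0,0,4,0,0.1,8.2,0,0,0,4,0,0.1,8.2,0,0,0,4,0,0.1,8.2,0,0,0]'

```text
clock: 22.5
eef_pos: [351.2, -284.6, 19.3]
tool_rot: [3.14, 0.001, 1.399]
force: [-0.4, 0.0, 7.4]
width: 48.5
gripper_force: 61.4
```

```bash
python3 go.py 350,-283.7,130,-10 608.9,32.1,130,7.4
```

```text
t 22.5 pos [ 351.2 -284.6   19.3] ydir -9.9 tilt 0.09 w 48.5 gf 61.4 F [-0.4  0.   7.4] q7 1.29 q [ 0.44  0.77  0.27  2.21 -0.84  0.25  1.29]
350,-283.7,130,-10 cm [  0.06  -0.12 -11.07] rv [0.1 0.  0.1]
608.9,32.1,130,7.4 cm [ 35.61  19.97 -11.06] rv [  0.1   0.  -17.3]
```

Call:
jog_arm --increments '[4,0,0,-1,0,0,0,4,0,0,-3.5,0,0,0,4,0,0,-7,0,0,0,4,0,0,-10,0,0,0,4,1,0.6,-11,0,0,0,4,3,1.7,-11,0,0,-1,4,6,3.4,-11,0,0,-3,4,9,5,-11,0,0,-4,4,12,6.7,-11,0,0,-6,4,15,8.4,-11,0,0,-7,4,18,10.1,-11,0,0,-9,4,21,11.8,-11,0,0,-10,4,24,13.5,-11,0,0,-12,4,27,15.1,-11,0,0,-13,4,30,16.8,-11,0,0,-15,4,33,18.5,-11,0,0,-16,4,35,19.6,-11,0,0,-17,4,35.6,20,-11,0,0,-17,4,35.6,20,-11,0,0,-17,4,35.6,20,-11,0,0,-17]'

```text
clock: 24.5
eef_pos: [607.8, 30.3, 128.4]
tool_rot: [-3.14, 0.001, 1.693]
force: [0.1, 0.7, 0.1]
width: 48.2
gripper_force: 62.1
```

```bash
python3 go.py 608.9,32.1,22,7.4
```

```text
t 24.5 pos [607.8  30.3 128.4] ydir 7.0 tilt 0.09 w 48.2 gf 62.1 F [0.1 0.7 0.1] q7 0.56 q [-0.46  0.78  0.62  1.74 -0.59  0.81  0.56]
608.9,32.1,22,7.4 cm [ 0.17  0.14 10.64] rv [-0.1  0.1 -0.4]
```

Call:
jog_arm --increments '[4,0.1,0.1,1.5,0,0,0,4,0.1,0.1,4,0,0,0,4,0.1,0.1,7,0,0,0,4,0.1,0.1,9,0,0,0,4,0.1,0.1,10,0,0,0,4,0.1,0.1,10.4,0,0,0,4,0.1,0.1,10.6,0,0,0,4,0.1,0.1,10.7,0,0,0,4,0.1,0.1,10.7,0,0,0,4,0.1,0.1,10.7,0,0,0]'

```text
clock: 25.5
eef_pos: [610.4, 32.8, 22.4]
tool_rot: [3.14, 0.0, 1.695]
force: [-1.3, -1.0, 4.2]
width: 47.9
gripper_force: 62.7
```

Call:
jog_arm --increments '[6.5,0,0,0,0,0,0,6.5,0,0,0,0,0,0,6.5,0,0,0,0,0,0,6.5,0,0,-1,0,0,0,6.5,0,0,-3,0,0,0,6.5,0,0,-6,0,0,0,6.5,0,0,-9,0,0,0,8.5,0,0,-10.5,0,0,0,8.5,0,0,-11,0,0,0,8.5,0,0,-11,0,0,0]'

```text
clock: 26.5
eef_pos: [609.8, 33.5, 131.5]
tool_rot: [3.141, -0.0, 1.695]
force: [0.5, -0.6, 0.0]
width: 85.1
gripper_force: 0.0
```

```bash
python3 go.py 447.5,-54.7,130,0
```

```text
t 26.5 pos [609.8  33.5 131.5] ydir 7.1 tilt 0.04 w 85.1 gf 0.0 F [ 0.5 -0.6  0. ] q7 0.56 q [-0.47  0.78  0.62  1.74 -0.59  0.82  0.56]
447.5,-54.7,130,0 cm [ -6.73 -17.2    0.14] rv [ 0.  -0.   7.1]
```

Call:
jog_arm --increments '[8.5,-0.4,-1,0,0,0,1,8.5,-1.4,-3.5,0,0,0,2,8.5,-2.7,-7,0,0,0,3,8.5,-4.1,-10.5,0,0,0,4,8.5,-5.5,-14,0,0,0,5,8.5,-6.5,-16.5,0,0,0,7,8.5,-6.7,-17.2,0.5,0,0,7,8.5,-6.7,-17.2,2,0,0,7,8.5,-6.7,-17.2,3,0,0,7,8.5,-6.7,-17.2,3,0,0,7,8.5,-6.7,-17.2,3,0,0,7]'

```text
clock: 27.6
eef_pos: [447.4, -54.5, 100.8]
tool_rot: [-3.141, 0.0, 1.573]
force: [-0.4, -0.8, -0.5]
width: 84.8
gripper_force: 0.0
```

```bash
python3 go.py 447.5,-54.7,16,0;  python3 - <<'E'
from cell import ctrl
import cv2,numpy as np
t=ctrl.get_image("top")[:,:,::-1][90:300,260:460];s=ctrl.get_image("scene")[:,:,::-1][180:400,120:420]
cv2.imwrite("pics/g6.png",cv2.convertScaleAbs(np.hstack([cv2.resize(t,(286,300)),cv2.resize(s,(409,300))]),alpha=1.5))
E
```

```text
t 27.6 pos [447.4 -54.5 100.8] ydir 0.1 tilt 0.06 w 84.8 gf 0.0 F [-0.4 -0.8 -0.5] q7 0.79 q [-0.3   0.64  0.54  2.18 -0.71  0.49  0.79]
447.5,-54.7,16,0 cm [-0.02  0.02  8.48] rv [-0.1  0.   0.1]
```

View pics/g6.png

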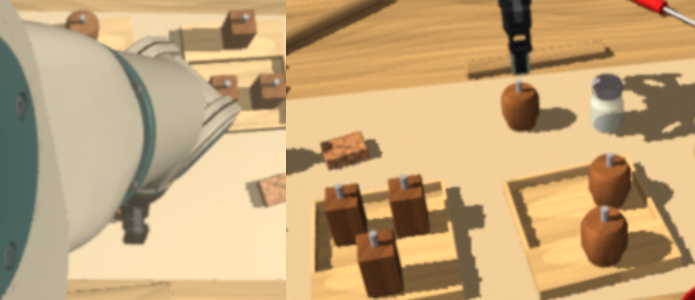

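Turned foot stands in the middle tray; the gripper is over the last one. Descend and grip.

Call:
jog_arm --increments '[8.5,0,0,1.5,0,0,0,8.5,0,0,4,0,0,0,8.5,0,0,6.5,0,0,0,8.5,0,0,8,0,0,0,8.5,0,0,8.5,0,0,0,8.5,0,0,8.5,0,0,0,4,0,0,8.5,0,0,0,4,0,0,8.5,0,0,0,4,0,0,8.5,0,0,0,4,0,0,8.5,0,0,0,4,0,0,8.5,0,0,0,4,0,0,8.5,0,0,0,4,0,0,8.5,0,0,0]'

```text
clock: 29.0
eef_pos: [448.0, -54.6, 17.4]
tool_rot: [3.14, -0.0, 1.573]
force: [-1.7, -0.1, 7.0]
width: 48.1
gripper_force: 61.4
```

```bash
python3 go.py 447.5,-54.7,130,0 617.5,-42,130,7.4
```

```text
t 29.0 pos [448.  -54.6  17.4] ydir 0.1 tilt 0.1 w 48.1 gf 61.4 F [-1.7 -0.1  7. ] q7 0.97 q [-0.14  0.78  0.3   2.22 -0.92  0.26  0.97]
447.5,-54.7,130,0 cm [-1.000e-02 -3.000e-02 -1.126e+01] rv [ 0.1 -0.   0.1]
617.5,-42,130,7.4 cm [  1.22  16.97 -11.23] rv [ 0.1  0.  -7.3]
```

Call:
jog_arm --increments '[4,0,0,-1,0,0,0,4,0,0,-3.5,0,0,0,4,0,0,-7,0,0,0,4,0,0,-10,0,0,0,4,0.1,1,-11.2,0,0,0,4,0.3,3.5,-11.2,0,0,-1,4,0.5,6.5,-11.2,0,0,-3,4,0.7,9.5,-11.2,0,0,-4,4,0.9,12.5,-11.2,0,0,-5,4,1.1,15.3,-11.2,0,0,-7,4,1.2,16.7,-11.2,0,0,-7,4,1.2,17,-11.2,0,0,-7,4,1.2,17,-11.2,0,0,-7,4,1.2,17,-11.2,0,0,-7]'

```text
clock: 30.4
eef_pos: [616.0, -42.4, 128.3]
tool_rot: [-3.14, -0.0, 1.694]
force: [-0.3, 0.1, -1.3]
width: 48.0
gripper_force: 62.0
```

```bash
python3 go.py 617.5,-42,20,7.4
```

```text
t 30.4 pos [616.  -42.4 128.3] ydir 7.1 tilt 0.08 w 48.0 gf 62.0 F [-0.3  0.1 -1.3] q7 0.69 q [-0.35  0.8   0.64  1.72 -0.61  0.84  0.69]
617.5,-42,20,7.4 cm [ 0.02  0.16 10.83] rv [-0.1 -0.  -0.3]
```

Call:
jog_arm --increments '[4,0,0.1,1.5,0,0,0,4,0,0.1,4,0,0,0,4,0,0.1,7,0,0,0,4,0,0.1,9,0,0,0,4,0,0.1,10.1,0,0,0,4,0,0.1,10.6,0,0,0,4,0,0.1,10.8,0,0,0,4,0,0.1,10.9,0,0,0,4,0,0.1,10.9,0,0,0,4,0,0.1,10.9,0,0,0]'

```text
clock: 31.4
eef_pos: [619.0, -42.4, 20.4]
tool_rot: [3.14, 0.0, 1.695]
force: [-1.4, -0.4, 4.4]
width: 48.3
gripper_force: 62.6
```

Call:
jog_arm --increments '[6.5,0,0,0,0,0,0,6.5,0,0,0,0,0,0,6.5,0,0,0,0,0,0,6.5,0,0,-1,0,0,0,6.5,0,0,-3,0,0,0,6.5,0,0,-6,0,0,0,6.5,0,0,-9,0,0,0,8.5,0,0,-12,0,0,0,8.5,0,0,-15,0,0,0,8.5,0,-2,-18,0,0,0,8.5,0,-5,-20,0,0,0,8.5,0,-8,-20,0,0,0,8.5,0,-11,-20,0,0,0,8.5,0,-13,-20,0,0,0,8.5,0,-13,-20,0,0,0,8.5,0,-13,-20,0,0,0]'

```text
clock: 33.0
eef_pos: [490.2, -58.1, 220.1]
tool_rot: [3.14, -0.0, 1.695]
force: [0.9, -0.9, -0.8]
width: 85.0
gripper_force: 0.0
```

```bash
python3 go.py;  python3 - <<'E'
from cell import ctrl
import cv2,numpy as np
s=ctrl.get_image("scene")[:,:,::-1][180:420,120:560]
cv2.imwrite("pics/g7.png",cv2.convertScaleAbs(cv2.resize(s,(792,432)),alpha=1.5))
E
```

```text
t 33.0 pos [490.2 -58.1 220.1] ydir 7.1 tilt 0.11 w 85.0 gf 0.0 F [ 0.9 -0.9 -0.8] q7 0.7 q [-0.45  0.52  0.76  1.97 -0.48  0.83  0.7 ]
```

View pics/g7.png

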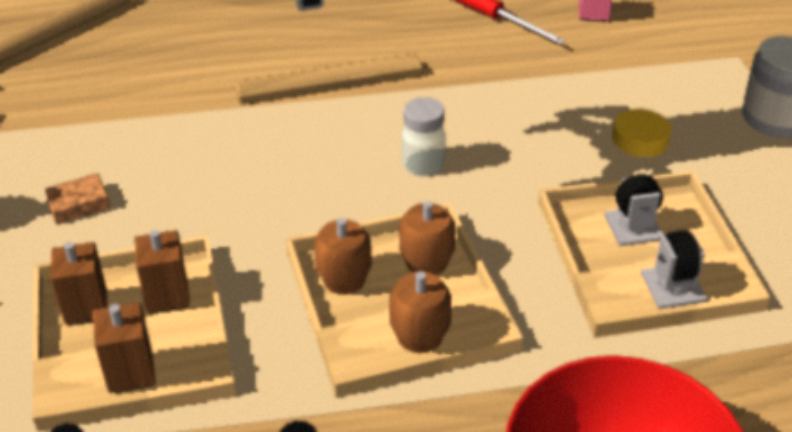

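All five pieces stand upright in the matching trays: squares at about (77,280) and (162,270), turned feet at (343,255) and (428,238), and the castor at (638,210). The jar at (424,135) is undisturbed.

```bash
python3 -c "
from cell import ctrl
print(ctrl.finish_job())"
```

```text
the job is handed in; nothing more can be done
None
```

I handed in the job at about 33 s: the last picture shows all five feet standing upright in their matching trays and the jar still standing where it was.

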